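# Set the stem's flat to the collar screw and hold the collar on it

### The job

On the assembly stand with the collar, pinch the upright steel stem by its end and turn it until your fingers feel its flat and the flat squarely faces the same way as the collar's set screw. Then grip the brass collar, raise it until its set screw is level with the middle of the flat, and finish while still holding it there, still, so that a colleague can drive the screw. Leave the other things on the bench where they are.

Things in the scene. Friction and masses are not known exactly. Their poses are not given: they have to be found in the camera images.
- stand: stand to work on, fixed (told from its neighbour by the brass collar): green base plate 110 x 90 x 18 mm, round dark boss 56 mm across to 80 mm, washer to 85 mm; stem and collar above. Origin on the bench under the stem's axis; z up; the collar's set screw points along its +x. The stem's top end is 135 mm above the bench
- stem (a joint): turn of the upright steel stem (rad, grows counterclockwise from above; stops at -1.0 and 7.3). 0 or 6.283 = flat faces the way the set screw points. 26 mm round, but its top 28 mm is D-shaped with one flat: 21 mm from flat to back, 26 mm elsewhere. Light drag (0.05 N m), stays where left
- flat (a point): middle of the milled flat on the stem: 121 mm above the bench, 8 mm from the stem's axis; the flat is 20 mm wide and runs from 107 mm above the bench up to the stem's end at 135 mm; x axis = the flat's outward normal, z up
- collar (a joint): height (m) of the brass collar above its rest, 0 to 0.042. Ring 48 mm outside, 16 mm high, loose round the stem, about 0.25 kg; at rest its middle is 93 mm above the bench. Slides freely on two dowel pins below it that keep it from turning; falls back when let go. At 0.028 its screw is level with the middle of the flat
- screw (a point): centre of the outer end of the collar's set screw: a 10 mm round dark screw head sticking out 12 mm from the collar's side, 36 mm from the stem's axis at the collar's mid-height (93 mm above the bench at rest); it moves with the collar
- cup_stand: the neighbouring stand, fixed: same base and boss, but a brass candle cup on top (130 mm high over all) and no collar; to be left alone. Origin on the bench at the middle of its underside
- candle_cup: loose turned brass candle cup, 38 mm across, 44 mm high, standing on the bench between the stands
- loose_ring: loose flat steel ring, 44 mm across, 25 mm hole, 9 mm thick, lying on the bench between the stands
- hook_arm: loose bent brass hook arm of 8 mm bar, 108 mm long, lying on the bench
- hex_key: loose dark steel hex key, 95 mm long, lying on the bench
- driver: loose screwdriver lying on the bench
- spanner: loose steel spanner lying on the bench
- pencil: loose blue pencil, 170 mm long, lying on the bench
- rule: loose steel rule, 200 x 26 x 4 mm, lying on the bench
Not all that is in view belongs to the job. What is shaped like the stand but orange is not meant.

How it is judged (in metres and radians):
On the way:
1. the stem, pinched in the fingers, has been turned until its flat faces the way the set screw points ((value of joint stem between -0.14 and 0.14 rad or value of joint stem between 6.1432 and 6.4232 rad) and contact force between the fingers and stem above 1 N), for 0.2 s.
At the end, for the whole second after the job is handed in: The flat faces the set screw within 0.14 rad (8 degrees), the collar is held still in the fingers (more than 2 N of contact) with its screw level with the middle of the flat within 6 mm ((value of joint stem between -0.14 and 0.14 rad or value of joint stem between 6.1432 and 6.4232 rad) and value of joint collar between 0.022 and 0.034 m and contact force between the fingers and collar above 2 N and velocity of joint collar between -0.02 and 0.02 m/s and velocity of joint stem between -0.1 and 0.1 rad/s); the arm keeps its last pose, push and grip.
It fails at once if something else on the bench was pushed more than 30 mm (distance of any of candle_cup, loose_ring, hook_arm, hex_key, driver, spanner, pencil, rule from where it was at the start of the episode above 0.03 m).
It fails at once if the neighbouring stand was pushed hard (contact force between any of the arm, the fingers and cup_stand above 8 N).
It also fails if it takes over 64 s, if anything falls off the work surface, if the arm or the gripper's body presses on something with over 40 N, if the wrist force passes 120 N, or if a joint passes its speed limit or range.

### The arm

A 6-joint arm with a two-finger parallel gripper is mounted at the origin on the work surface. World frame = base frame: x ahead of the robot, y to its left, z up, the work surface at z = 0. Lengths are in mm, angles in rad, forces in N, time in s.
With the tool pointing down it reaches from about 350 to 725 mm from the base axis. Payload 6 kg.
Tool frame: the origin (TCP) lies midway between the tips of the shut fingers; the grasp point (between the pads) lies 19 mm behind it; y points along the fingers, x is the direction in which the jaws open and shut, and the axes are right-handed (so a half turn about y gives the same grasp; the last joint's range is limited). The gripper opens to 85 mm and grips with 20 to 120 N. Pads are 22 mm wide; open, the fingers measure 114 mm over their backs; the gripper's body (76 mm by 85 mm) begins 54 mm behind the grasp point. The pads swing forward as they close: fully open they stand 13 mm farther back than shut.
Start: joints at [-0.962, 0.04, 0.085, 0, -1.615, -0.334], TCP at [162.822, -577.462, 231.261] pointing down, gripper open.
Joint ranges: [-2.56, 2.56], [-1.29, 2.01], [-1.08, 1.49], [-3.29, 1.98], [-2.81, -0.18], [-2.99, 2.99]. Speed limits (rad/s): [2.57, 2.57, 3.01, 3.14, 3.14, 3.14].

### API

Orientations are given as a rotation vector (axis times angle).
In Python, from workcell import ctrl gives the robot as it stands.
- The arm moves only by the shell command python3 -m pendant 'ROWS' [OPENING]. ROWS is JSON, a list of rows, each an object of numbers: "x", "y", "z": the shift along the tool's x, y, z in m; "yaw": the turn about the tool's y in rad. A call has exactly 8 rows; each row shifts and turns the pose as measured when the row begins, along the tool's axes as they then stand; what a row does not reach is not made up. A row lasts 1/12 s, in which the tool goes at most 41.7 mm and 7.16 degrees, less where a joint would pass 70% of its speed; a pose out of reach is approached as far as the arm can. A call is refused whole if a number of a shift passes 0.0417 or a number of a turn 0.125, either way. A call with a gripper value outside its range is refused whole. OPENING is the opening in per cent of the stroke, from 0 (shut) to 100 (fully open), set as the call begins (- or left out, the last holds). The fingers move at their own pace and stop on an object; the grip force is fixed at half the most. Time passes only in rows, so rows that do not move let the fingers close, or fill a call up. It gives the time, the measured TCP pose, the force and the opening at its end, in the units of the state.
- ctrl.state(): the state, without advancing time (a new reading comes with each control period).
- ctrl.grab_frame(name): name is "scene" or "top" or "wrist"; returns a dict with "image" (400x640x3 uint8, red, green, blue), "K" (3x3 intrinsics, pixels), "R" (3x3) and "t" (3): a world point X has camera coordinates R X + t. Camera axes: x right, y down, z forward; pixel columns grow to the right and rows downward; lengths in mm; the calibration is good to about 2 mm. A picture is of the moment at which its call begins. There is no depth.
- ctrl.close_job(): hands the job in, once; it reports no verdict.
The state is a dict: "time": time; "q": joint angles; "joint_vel": joint speeds; "joint_efforts": joint torques, N m; "ee_pos": TCP position; "eef_rot": TCP orientation; "force": force on the tool from outside, world axes, zero at the start; "ft_torque": the same for the moment, N m; "width": opening from 0.0 (shut) to 1.0 (fully open).
Only numpy, scipy, OpenCV 4.12 (cv2) and the standard library are available. Lean on these libraries where they do the work, as an engineer would, in place of code of your own. Each camera call takes 0.05 s, during which the arm holds its last target.

## Working session

There is one attempt and no reset: what is moved stays moved. The work goes in short steps, Python scripts to look and compute and a shell command to move; the robot and the scene stay as the last step left them, time stands still between calls to the robot, and variables do not carry over. Pictures are saved under pics/ and viewed, and the job is handed in when it is done.

```bash
ls; mkdir -p pics; python3 - <<'E'
from workcell import ctrl
import cv2
s=ctrl.state();print(s)
for n in("scene","top","wrist"):
    f=ctrl.grab_frame(n);cv2.imwrite(f"pics/{n}0.png",f["image"][:,:,::-1]);print(n,f["K"],f["R"],f["t"])
E
```

```text
pics
{'time': 0.0, 'q': array([-9.62282645e-01,  4.08092944e-02,  8.37791397e-02, -4.86468849e-04,
       -1.61550064e+00, -3.33694188e-01]), 'joint_vel': array([ 9.88790237e-04, -6.72889447e-05, -3.33054808e-04,  4.32850225e-05,
        5.78928481e-04, -1.55423495e-04]), 'joint_efforts': array([-2.46418840e-04, -3.68215692e+01,  3.47409689e+01,  6.93190366e+00,
       -5.32216407e-03, -4.55688019e-05]), 'ee_pos': array([ 162.81140076, -577.13423523,  230.25839153]), 'eef_rot': array([-1.06484701, -1.40926396,  1.40750036]), 'force': array([-0.22496405, -0.26098855, -0.20435917]), 'ft_torque': array([-0.02714411,  0.0216791 , -0.05865257]), 'width': 1.0021853635707823}
scene [[471.32577173   0.         320.27552162]
 [  0.         471.32577173 198.39154136]
 [  0.           0.           1.        ]] [[ 0.22007966  0.97547397 -0.00393489]
 [ 0.70071605 -0.16089444 -0.69506115]
 [-0.67864716  0.15021158 -0.71893985]] [-122.58445406 -298.79532479 1591.70668116]
top [[382.34597002   0.         316.66819915]
 [  0.         382.34597002 204.07575152]
 [  0.           0.           1.        ]] [[-0.02471128 -0.99938496 -0.02488091]
 [-0.9857266   0.02850443 -0.16592335]
 [ 0.16653052  0.02042559 -0.98582472]] [  44.95528312  531.73546728 1186.79928996]
wrist [[290.27631383   0.         321.3218969 ]
 [  0.         290.27631383 207.05064451]
 [  0.           0.           1.        ]] [[-2.71941665e-01  9.62313367e-01  8.45169655e-04]
 [ 9.27081040e-01  2.61749628e-01  2.68342834e-01]
 [ 2.58008674e-01  7.37571378e-02 -9.63323107e-01]] [599.71421238 -34.50698272 378.42795306]
```

View pics/scene0.png

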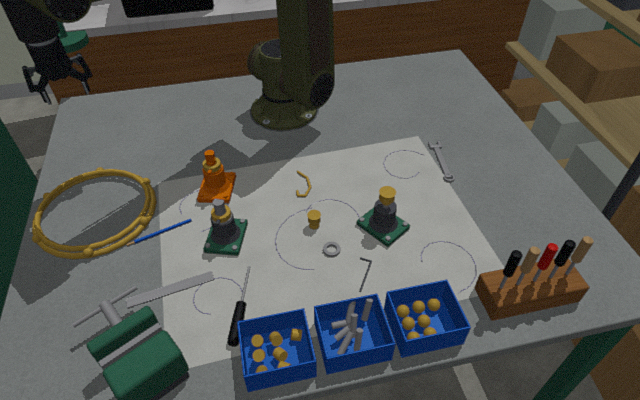

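View pics/top0.png

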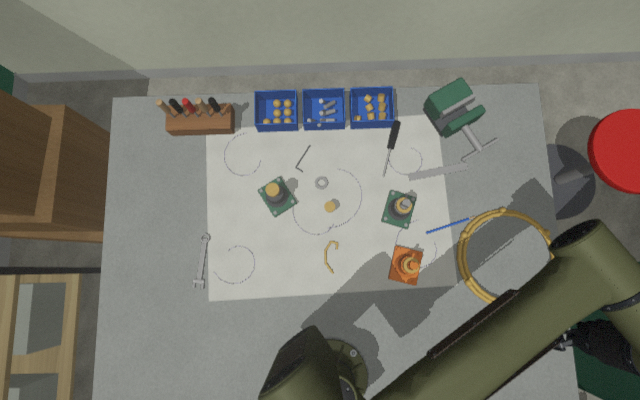

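View pics/wrist0.png

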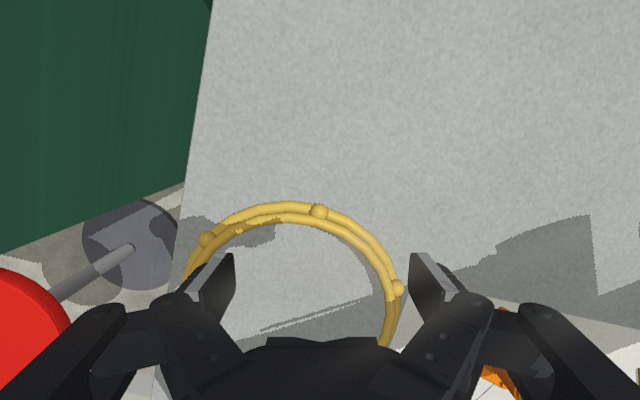

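Candidates: green stand at scene (226,222) / top (402,207), with a steel stem and brass ring; green stand at scene (385,210) / top (275,193), with a brass cup; orange lookalike at scene (213,178) / top (406,264). The first fits the description, so I'll check it in a close crop.

```bash
python3 - <<'E'
import cv2,numpy as np
a=cv2.imread("pics/scene0.png")[185:265,185:265];b=cv2.imread("pics/top0.png")[175:239,370:434]
cv2.imwrite("pics/crop0.png",np.hstack([cv2.resize(a,(400,400),interpolation=2),cv2.resize(b,(400,400),interpolation=2)]))
E
```

```text
(no output)
```

View pics/crop0.png

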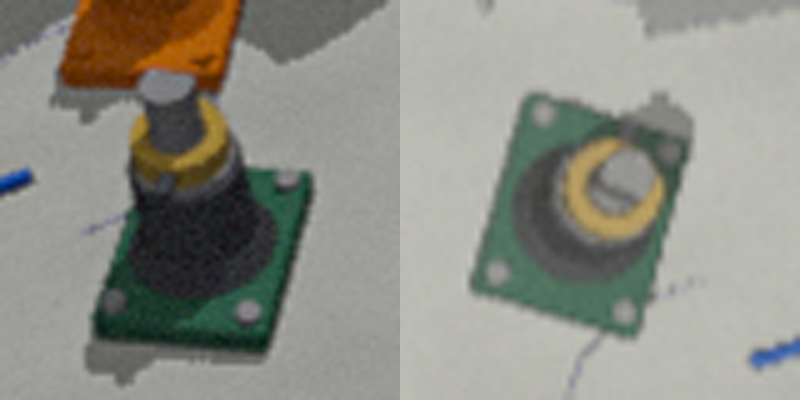

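The crop confirms it: steel D-stem, brass collar, dark screw head at about scene (218,221) and top (406,195). In the top view the flat's dark face is towards the lower left. Next I'll measure.

```bash
cat > h.py <<'E'
import cv2,numpy as np
from workcell import ctrl
from scipy.spatial.transform import Rotation as Ro
def onplane(f,px,z):
    K,R,t=[np.array(f[k],float) for k in("K","R","t")]
    c=-R.T@t; d=R.T@np.linalg.inv(K)@np.array([px[0],px[1],1.])
    return c+d*(z-c[2])/d[2]
def proj(f,X):
    v=f["K"]@(f["R"]@np.asarray(X,float)+f["t"]); return v[:2]/v[2]
def mask(im,kind):
    h=cv2.cvtColor(im,cv2.COLOR_RGB2HSV)
    if kind=="green": return cv2.inRange(h,(65,80,30),(95,255,255))
    if kind=="brass": return cv2.inRange(h,(15,80,60),(32,255,255))
def save(im,name,x0=0,y0=0,w=640,h=400,s=1):
    c=im[y0:y0+h,x0:x0+w,::-1]; cv2.imwrite("pics/"+name,cv2.resize(c,None,fx=s,fy=s,interpolation=2))
def pose():
    s=ctrl.state(); return s,Ro.from_rotvec(s["eef_rot"]).as_matrix()
E
python3 - <<'E'
from h import *
for n,win,zr in(("top",(375,180,60,55),18),("scene",(200,190,50,65),18)):
    f=ctrl.grab_frame(n);x,y,w,h=win
    for k in("green","brass"):
        m=np.zeros((400,640),np.uint8);m[y:y+h,x:x+w]=mask(f["image"],k)[y:y+h,x:x+w]
        cs,_=cv2.findContours(m,0,2);c=max(cs,key=cv2.contourArea)
        if k=="green":
            P=np.array([onplane(f,p[0],18)[:2] for p in c],np.float32)
            print(n,"base",cv2.minAreaRect(P), "n",len(c))
        else:
            P=np.array([onplane(f,p[0],101)[:2] for p in c],np.float32)
            print(n,"ring top",cv2.minEnclosingCircle(P),P.min(0),P.max(0))
    px=(217.6,221.4) if n=="scene" else (406,195.5)
    print("screw",onplane(f,px,93))
E
```

```text
top base ((460.6443786621094, -237.47756958007812), (0.0, 0.0), 0.0) n 1
top ring top ((513.836669921875, -235.25645446777344), 24.028078079223633) [ 490.96695 -258.7547 ] [ 537.7129  -212.61751]
screw [ 543.50786549 -246.77521612   93.        ]
scene base ((522.2789306640625, -237.37307739257812), (87.83895111083984, 113.94034576416016), 71.53129577636719) n 92
scene ring top ((523.0559692382812, -236.98025512695312), 28.79271125793457) [ 497.56186 -259.1912 ] [ 551.8116  -213.69116]
screw [ 540.23635269 -246.23666568   93.        ]
```

```bash
python3 - <<'E'
from h import *
f=ctrl.grab_frame("top");h=cv2.cvtColor(f["image"],cv2.COLOR_RGB2HSV)
print(h[195,388],h[225,405])
m=np.zeros((400,640),np.uint8);m[180:235,375:425]=cv2.inRange(h,(50,60,20),(100,255,255))[180:235,375:425]
cs,_=cv2.findContours(m,0,2);c=np.vstack([c for c in cs if cv2.contourArea(c)>5])
P=np.array([onplane(f,p[0],18)[:2] for p in c],np.float32);print(cv2.minAreaRect(P))
f2=ctrl.grab_frame("scene")
for cy in(-16,-18.5,-21):
  a=np.radians(cy);S=np.array([514+36*np.cos(a),-236+36*np.sin(a),93]);print(cy,proj(f,S),proj(f2,S))
save(f["image"],"top1.png",380,180,50,55,10);save(f2["image"],"sc1.png",195,190,60,50,12)
E
```

```text
[ 50  19 122] [ 38   7 150]
((513.1109619140625, -236.2327117919922), (85.8387680053711, 105.74361419677734), 71.30594635009766)
-16 [405.61808598 193.88800937] [217.9890597 223.972456 ]
-18.5 [406.11514649 194.02183367] [217.33592916 223.93445484]
-21 [406.60657414 194.17653097] [216.69022087 223.87466433]
```

View pics/top1.png

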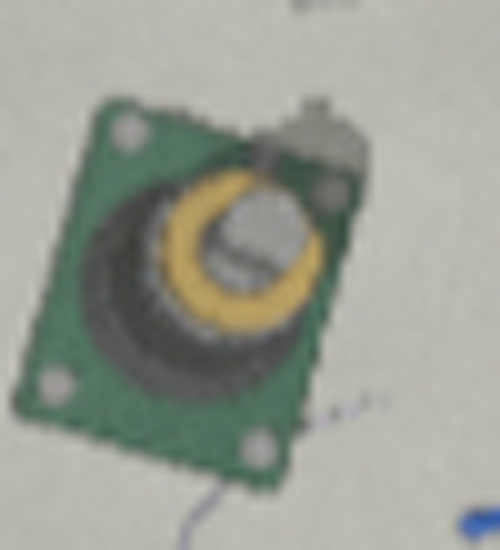

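View pics/sc1.png

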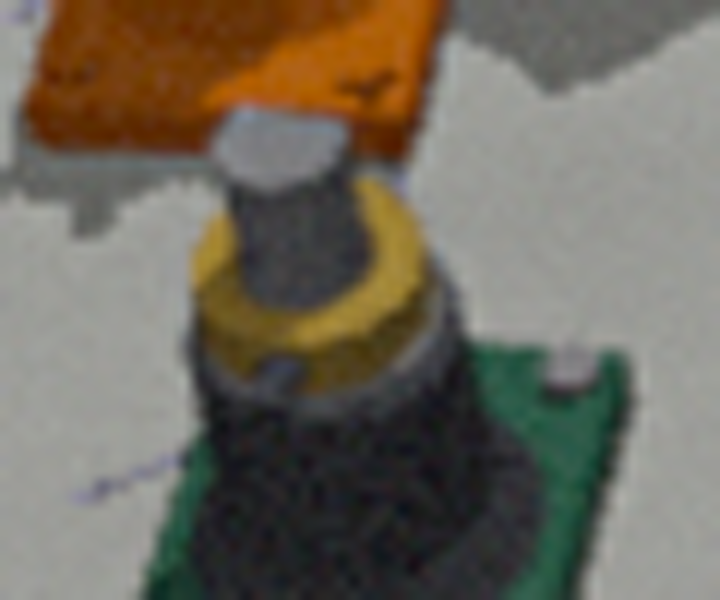

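```bash
python3 - <<'E'
from h import *
s,R=pose();print(np.round(R,3));print("jaw deg",np.degrees(np.arctan2(R[1,0],R[0,0])),np.degrees(s["q"]))
d=np.array([513.5,-236,230])-s["ee_pos"];print("delta tool",R.T@d,d)
E
```

```text
[[-0.271 -0.    -0.962]
 [ 0.962  0.    -0.271]
 [ 0.    -1.     0.   ]]
jaw deg 105.74353538231297 [-5.51367201e+01  2.31141522e+00  4.84643808e+00 -2.96766232e-03
 -9.25612080e+01 -1.91198751e+01]
delta tool [ 233.44241849    1.11435238 -430.18391677] [350.7053263  341.40807279  -1.05295807]
```

```bash
python3 -m pendant '[{"x":0.0146,"z":-0.0269},{"x":0.0146,"z":-0.0269},{"x":0.0146,"z":-0.0269},{"x":0.0146,"z":-0.0269},{"x":0.0146,"z":-0.0269},{"x":0.0146,"z":-0.0269},{"x":0.0146,"z":-0.0269},{"x":0.0146,"z":-0.0269}]' 100
```

```text
validation failed for argument at $[0]...
```

Every row probably needs all four numbers.

```bash
python3 -m pendant '[{"x":0.0146,"y":0,"z":-0.0269,"yaw":0},{"x":0.0146,"y":0,"z":-0.0269,"yaw":0},{"x":0.0146,"y":0,"z":-0.0269,"yaw":0},{"x":0.0146,"y":0,"z":-0.0269,"yaw":0},{"x":0.0146,"y":0,"z":-0.0269,"yaw":0},{"x":0.0146,"y":0,"z":-0.0269,"yaw":0},{"x":0.0146,"y":0,"z":-0.0269,"yaw":0},{"x":0.0146,"y":0,"z":-0.0269,"yaw":0}]' 100
```

```text
time: 1.02
ee_pos: [340.8, -402.8, 229.4]
eef_rot: [-1.07, -1.401, 1.4]
force: [0.5, -1.0, 0.3]
width: 1.0
```

```bash
python3 -m pendant '[{"x":0.0142,"y":0,"z":-0.0262,"yaw":0},{"x":0.0142,"y":0,"z":-0.0262,"yaw":0},{"x":0.0142,"y":0,"z":-0.0262,"yaw":0},{"x":0.0142,"y":0,"z":-0.0262,"yaw":0},{"x":0.0142,"y":0,"z":-0.0262,"yaw":0},{"x":0.0142,"y":0,"z":-0.0262,"yaw":0},{"x":0.0142,"y":0,"z":-0.0262,"yaw":0},{"x":0.0142,"y":0,"z":-0.0262,"yaw":0}]' 100
python3 -m pendant '[{"x":0,"y":0,"z":0,"yaw":-0.1},{"x":0,"y":0,"z":0,"yaw":-0.1},{"x":0,"y":0,"z":0,"yaw":-0.1},{"x":0,"y":0,"z":0,"yaw":-0.1},{"x":0,"y":0,"z":0,"yaw":-0.1},{"x":0,"y":0,"z":0,"yaw":-0.1},{"x":0,"y":0,"z":0,"yaw":-0.1},{"x":0,"y":0,"z":0,"yaw":-0.05}]' 100
python3 - <<'E'
from h import *
s,R=pose();print("jaw deg",np.degrees(np.arctan2(R[1,0],R[0,0])),np.degrees(s["q"]),R[2])
d=np.array([513.5,-236,160])-s["ee_pos"];print("delta tool",R.T@d,d)
f=ctrl.grab_frame("wrist");save(f["image"],"w1.png")
print(proj(f,[513.5,-236,135]),proj(f,[513.5+36*.948,-236-36*.317,93]))
E
```

```text
time: 1.68
ee_pos: [520.7, -227.8, 231.4]
eef_rot: [-1.073, -1.405, 1.4]
force: [0.6, 0.0, -0.1]
width: 0.995
time: 2.35
ee_pos: [525.1, -221.1, 229.0]
eef_rot: [-0.504, -1.936, 1.931]
force: [0.2, 0.8, -1.3]
width: 0.999
jaw deg 150.68417019924155 [ -2.76755919  -2.21823297   0.15547447  -0.16816226 -92.41705396
 -26.55542907] [ 0.00198756 -0.99999541 -0.00228495]
delta tool [ 2.72111973 68.92575986 18.85509446] [-11.64691517 -14.90359405 -68.96311843]
[324.7027432  187.70882907] [287.98030068 185.6327072 ]
```

View pics/w1.png

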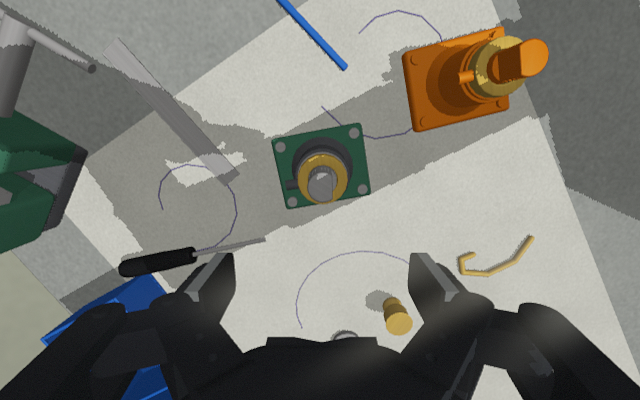

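The picture shows the stem's top at about (321,184), the collar at (322,178), the screw head at (291,184), and the flat as a vertical edge at about column 333 facing right. The joint sum says ψ = q1+q6+180. A half-turn first (q6 ≈ +154°) therefore lets one grip make the whole −168° turn.

```bash
python3 -m pendant '[{"x":0,"y":0,"z":0,"yaw":-0.12},{"x":0,"y":0,"z":0,"yaw":-0.12},{"x":0,"y":0,"z":0,"yaw":-0.12},{"x":0,"y":0,"z":0,"yaw":-0.12},{"x":0,"y":0,"z":0,"yaw":-0.12},{"x":0,"y":0,"z":0,"yaw":-0.12},{"x":0,"y":0,"z":0,"yaw":-0.12},{"x":0,"y":0,"z":0,"yaw":-0.12}]'
python3 -m pendant '[{"x":0,"y":0,"z":0,"yaw":-0.12},{"x":0,"y":0,"z":0,"yaw":-0.12},{"x":0,"y":0,"z":0,"yaw":-0.12},{"x":0,"y":0,"z":0,"yaw":-0.12},{"x":0,"y":0,"z":0,"yaw":-0.12},{"x":0,"y":0,"z":0,"yaw":-0.12},{"x":0,"y":0,"z":0,"yaw":-0.12},{"x":0,"y":0,"z":0,"yaw":-0.12}]'
python3 -m pendant '[{"x":0,"y":0,"z":0,"yaw":-0.12},{"x":0,"y":0,"z":0,"yaw":-0.12},{"x":0,"y":0,"z":0,"yaw":-0.12},{"x":0,"y":0,"z":0,"yaw":-0.12},{"x":0,"y":0,"z":0,"yaw":-0.12},{"x":0,"y":0,"z":0,"yaw":-0.12},{"x":0,"y":0,"z":0,"yaw":-0.12},{"x":0,"y":0,"z":0,"yaw":-0.12}]'
python3 - <<'E'
from h import *
s,R=pose();print("jaw deg",np.degrees(np.arctan2(R[1,0],R[0,0])),np.degrees(s["q"]),R[2])
d=np.array([513.5,-236,160])-s["ee_pos"];print("delta tool",R.T@d,d)
f=ctrl.grab_frame("wrist");save(f["image"],"w2.png",200,60,240,180,3)
print(proj(f,[513.5,-236,135]),proj(f,[513.5+36*.948,-236-36*.317,93]))
E
```

```text
time: 3.07
ee_pos: [525.0, -221.0, 228.8]
eef_rot: [-0.475, 1.959, -1.952]
force: [0.3, -0.3, 0.6]
width: 1.004
time: 3.73
ee_pos: [524.7, -220.9, 228.8]
eef_rot: [-1.159, 1.284, -1.278]
force: [-0.3, -0.5, 0.1]
width: 0.999
time: 4.4
ee_pos: [524.5, -220.9, 228.7]
eef_rot: [-1.502, 0.528, -0.525]
force: [0.3, 0.4, -0.8]
width: 1.002
jaw deg -38.58958478615023 [-2.79004281e+00 -2.29704012e+00  7.45146655e-02 -2.35446156e-01
 -9.24188972e+01  1.44190368e+02] [-0.00307206 -0.99999123  0.0028464 ]
delta tool [  1.03815166  68.6352758  -18.89507944] [-11.01715289 -15.13218301 -68.69164614]
[322.29080196 230.18916541] [356.28742675 204.03644124]
```

View pics/w2.png

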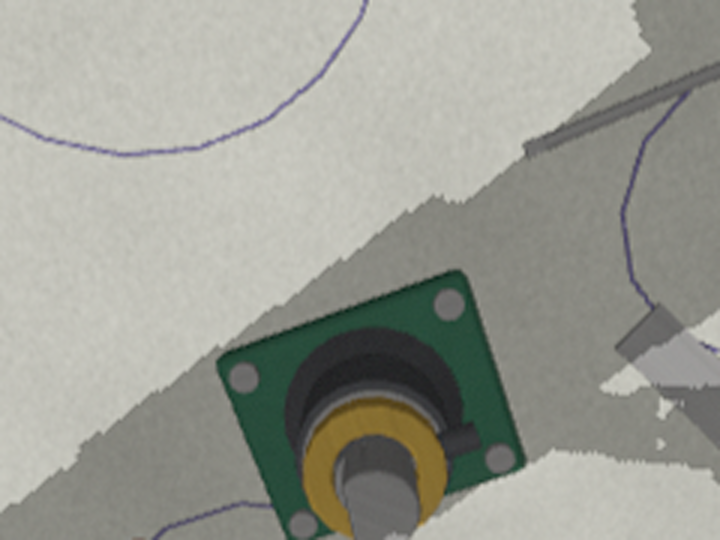

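```bash
python3 - <<'E'
import cv2,numpy as np
a=cv2.imread("pics/w1.png")[145:215,285:365]
from h import *
f=ctrl.grab_frame("wrist");b=f["image"][190:260,285:365,::-1]
cv2.imwrite("pics/w3.png",np.hstack([cv2.resize(i,(400,350),interpolation=2) for i in(a,b)]))
E
```

```text
(no output)
```

View pics/w3.png

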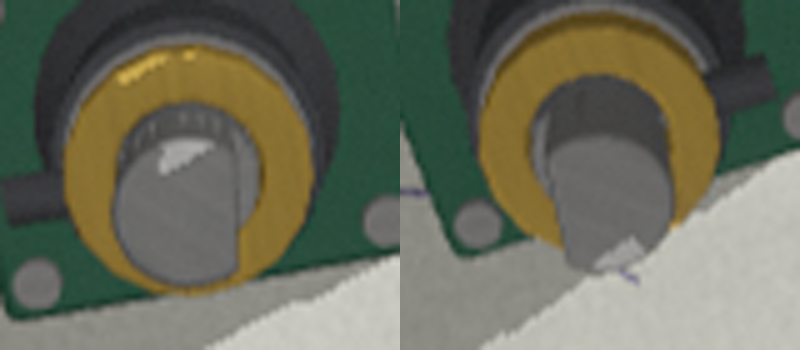

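The flat's edge is vertical at crop column 238 when ψ=150.7, so its normal is about 150.5°, or stem ≈ 169°. The stem axis is about (514.5,-236.8). Now I'll centre over it, align to ψ ≈ −29.5° and lower.

```bash
python3 -m pendant '[{"x":0.001,"y":0.012,"z":-0.006,"yaw":0},{"x":0.001,"y":0.012,"z":-0.006,"yaw":0},{"x":0,"y":0.012,"z":-0.006,"yaw":0},{"x":0,"y":0.012,"z":-0.0007,"yaw":0},{"x":0,"y":0.012,"z":0,"yaw":-0.08},{"x":0,"y":0.008,"z":0,"yaw":-0.08},{"x":0,"y":0,"z":0,"yaw":0},{"x":0,"y":0,"z":0,"yaw":0}]'
python3 - <<'E'
from h import *
s,R=pose();print("jaw deg",np.degrees(np.arctan2(R[1,0],R[0,0])),np.degrees(s["q"]),R[2])
d=np.array([514.5,-236.8,106])-s["ee_pos"];print("delta tool",R.T@d,d)
E
```

```text
time: 5.17
ee_pos: [510.6, -238.5, 149.2]
eef_rot: [-1.525, 0.428, -0.417]
force: [-0.2, 0.1, 0.8]
width: 1.0
jaw deg -30.940116123882543 [ -4.84536349  -2.49372591  -8.35429344  -0.32804801 -84.48729904
 153.93719494] [-0.00795779 -0.99996534  0.00244821]
delta tool [ 2.83400036 43.19901222  3.36849658] [  3.92212245   1.69956147 -43.21182049]
```

```bash
python3 -m pendant '[{"x":0.001,"y":0,"z":0.0015,"yaw":-0.025},{"x":0.001,"y":0,"z":0.0015,"yaw":0},{"x":0.001,"y":0,"z":0.0005,"yaw":0},{"x":0,"y":0.01,"z":0,"yaw":0},{"x":0,"y":0.01,"z":0,"yaw":0},{"x":0,"y":0.01,"z":0,"yaw":0},{"x":0,"y":0.008,"z":0,"yaw":0},{"x":0,"y":0,"z":0,"yaw":0}]'
python3 - <<'E'
from h import *
s,R=pose();print("jaw deg",np.degrees(np.arctan2(R[1,0],R[0,0])),np.degrees(s["q"])[5],R[2])
d=np.array([514.5,-236.8,106])-s["ee_pos"];print("delta tool",R.T@d,d)
f=ctrl.grab_frame("wrist");save(f["image"],"w4.png")
E
```

```text
time: 5.83
ee_pos: [515.8, -236.6, 108.0]
eef_rot: [-1.527, 0.413, -0.405]
force: [-0.2, -0.5, -0.4]
width: 1.002
jaw deg -29.901055886543674 154.75623344958277 [-0.00611049 -0.99997488  0.00359136]
delta tool [-1.00655674  2.00665119 -0.85086156] [-1.30376312 -0.22346448 -2.00350599]
```

View pics/w4.png

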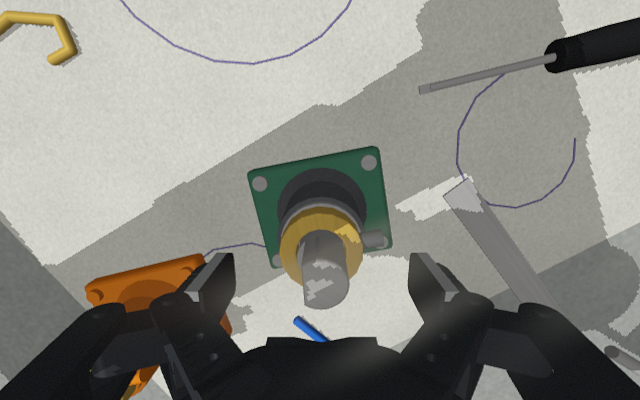

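The stem (325,285) sits midway between the pads (235 and 412). Closing now.

```bash
python3 -m pendant '[{"x":-0.0005,"y":0.002,"z":-0.0008,"yaw":0},{"x":0,"y":0,"z":0,"yaw":0},{"x":0,"y":0,"z":0,"yaw":0},{"x":0,"y":0,"z":0,"yaw":0},{"x":0,"y":0,"z":0,"yaw":0},{"x":0,"y":0,"z":0,"yaw":0},{"x":0,"y":0,"z":0,"yaw":0},{"x":0,"y":0,"z":0,"yaw":0}]' 0
python3 -m pendant '[{"x":0,"y":0,"z":0,"yaw":0},{"x":0,"y":0,"z":0,"yaw":0},{"x":0,"y":0,"z":0,"yaw":0},{"x":0,"y":0,"z":0,"yaw":0},{"x":0,"y":0,"z":0,"yaw":0},{"x":0,"y":0,"z":0,"yaw":0},{"x":0,"y":0,"z":0,"yaw":0},{"x":0,"y":0,"z":0,"yaw":0}]' 0
python3 - <<'E'
from h import *
s,R=pose();print("jaw deg",np.degrees(np.arctan2(R[1,0],R[0,0])),s["ft_torque"],s["width"]*85)
E
```

```text
time: 6.55
ee_pos: [517.0, -238.4, 108.2]
eef_rot: [-1.528, 0.408, -0.41]
force: [0.3, 0.4, -0.8]
width: 0.229
time: 7.22
ee_pos: [517.0, -238.4, 108.2]
eef_rot: [-1.528, 0.408, -0.41]
force: [1.3, -0.6, -0.8]
width: 0.236
jaw deg -29.935786333788737 [-0.1011939  -0.14242017  0.00326235] 20.027776689919865
```

Opening is about 20 mm, so the pads are on the flat (21 mm) rather than the round (26 mm). Turning by yaw +2.94. The D's centre is 2.5 mm from the axis, so I'm adding a small z shift.

```bash
python3 -m pendant '[{"x":0,"y":0,"z":-0.0002,"yaw":0.06},{"x":0,"y":0,"z":-0.0002,"yaw":0.08},{"x":0,"y":0,"z":-0.0002,"yaw":0.1},{"x":0,"y":0,"z":-0.0002,"yaw":0.1},{"x":0,"y":0,"z":-0.0002,"yaw":0.1},{"x":0,"y":0,"z":-0.0002,"yaw":0.1},{"x":0,"y":0,"z":-0.0002,"yaw":0.1},{"x":0,"y":0,"z":-0.0002,"yaw":0.06}]' 0
python3 - <<'E'
from h import *
s,R=pose();print("jaw deg",np.degrees(np.arctan2(R[1,0],R[0,0])),s["ft_torque"],s["width"]*85, s["ee_pos"][:2]-2.5*R[:2,0],s["q"][5])
E
```

```text
time: 7.88
ee_pos: [515.6, -239.2, 108.2]
eef_rot: [-1.339, 0.972, -0.971]
force: [1.1, -0.3, -1.3]
width: 0.233
jaw deg -71.80442758640682 [-0.08595233 -0.28232179  0.09394793] 19.82343349626103 [ 514.79190559 -236.8749276 ] 1.973039228694263
```

```bash
python3 -m pendant '[{"x":0,"y":0,"z":-0.0002,"yaw":0.1},{"x":0,"y":0,"z":-0.0002,"yaw":0.1},{"x":0,"y":0,"z":-0.0002,"yaw":0.1},{"x":0,"y":0,"z":-0.0002,"yaw":0.1},{"x":0,"y":0,"z":-0.0002,"yaw":0.1},{"x":0,"y":0,"z":-0.0002,"yaw":0.1},{"x":0,"y":0,"z":-0.0002,"yaw":0.1},{"x":0,"y":0,"z":-0.0002,"yaw":0.1}]' 0
python3 -m pendant '[{"x":0,"y":0,"z":-0.0002,"yaw":0.1},{"x":0,"y":0,"z":-0.0002,"yaw":0.1},{"x":0,"y":0,"z":-0.0002,"yaw":0.1},{"x":0,"y":0,"z":-0.0002,"yaw":0.1},{"x":0,"y":0,"z":-0.0002,"yaw":0.1},{"x":0,"y":0,"z":-0.0002,"yaw":0.1},{"x":0,"y":0,"z":-0.0002,"yaw":0.1},{"x":0,"y":0,"z":-0.0002,"yaw":0.06}]' 0
python3 - <<'E'
from h import *
s,R=pose();print("jaw deg",np.degrees(np.arctan2(R[1,0],R[0,0])),s["ft_torque"],s["width"]*85, s["ee_pos"][:2]-2.5*R[:2,0],s["q"][5])
E
```

```text
time: 8.55
ee_pos: [513.8, -238.8, 108.2]
eef_rot: [-0.912, 1.583, -1.578]
force: [-0.6, -0.2, -2.5]
width: 0.228
time: 9.22
ee_pos: [513.0, -237.2, 108.2]
eef_rot: [-0.258, 2.091, -2.083]
force: [0.6, -0.2, -0.8]
width: 0.23
jaw deg -165.66854055311268 [-0.49897967 -0.28534722  0.04828695] 19.585831289431148 [ 515.39544562 -236.57033424] 0.3318259996073804
```

```bash
python3 -m pendant '[{"x":0,"y":0,"z":-0.0002,"yaw":0.1},{"x":0,"y":0,"z":-0.0002,"yaw":0.1},{"x":0,"y":0,"z":-0.0002,"yaw":0.1},{"x":0,"y":0,"z":-0.0002,"yaw":0.1},{"x":0,"y":0,"z":-0.0002,"yaw":0.1},{"x":0,"y":0,"z":0,"yaw":0.05},{"x":0,"y":0,"z":0,"yaw":0},{"x":0,"y":0,"z":0,"yaw":0}]' 0
python3 - <<'E'
from h import *
s,R=pose();print("jaw deg",np.degrees(np.arctan2(R[1,0],R[0,0])),s["ft_torque"],s["width"]*85, s["ee_pos"][:2]-2.5*R[:2,0],s["q"][5])
f=ctrl.grab_frame("wrist");save(f["image"],"w5.png")
f=ctrl.grab_frame("scene");save(f["image"],"s5.png",160,150,120,110,5)
E
```

```text
time: 9.88
ee_pos: [513.2, -235.9, 108.2]
eef_rot: [-0.342, -2.05, 2.041]
force: [0.7, -0.5, -1.4]
width: 0.231
jaw deg 161.2102797820298 [-0.36242622 -0.09923785 -0.02574835] 19.610557009563475 [ 515.60104442 -236.73146975] -0.24920162984710995
```

View pics/w5.png

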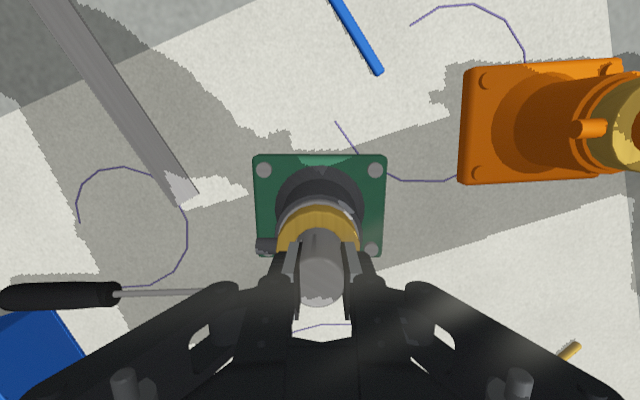

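View pics/s5.png

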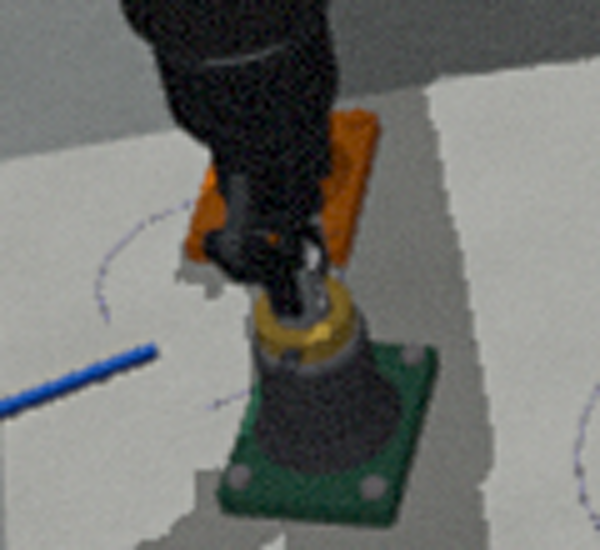

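The wrist view shows the base edges level (row 155) and the jaw at 161.2° against the wanted 161.5°. The pad on the screw's side, left (265,243), is on the flat. I'll hold, then release, rise and check the flat.

```bash
python3 -m pendant '[{"x":0,"y":0,"z":0,"yaw":0},{"x":0,"y":0,"z":0,"yaw":0},{"x":0,"y":0,"z":0,"yaw":0},{"x":0,"y":0,"z":0,"yaw":0},{"x":0,"y":0,"z":0,"yaw":0},{"x":0,"y":0,"z":0,"yaw":0},{"x":0,"y":0,"z":0,"yaw":0},{"x":0,"y":0,"z":0,"yaw":0}]' 0
python3 -m pendant '[{"x":0,"y":0,"z":0,"yaw":0},{"x":0,"y":0,"z":0,"yaw":0},{"x":0,"y":0,"z":0,"yaw":0},{"x":0,"y":0,"z":0,"yaw":0},{"x":0,"y":0,"z":0,"yaw":0},{"x":0,"y":0,"z":0,"yaw":0},{"x":0,"y":0,"z":0,"yaw":0},{"x":0,"y":0,"z":0,"yaw":0}]' 100
python3 -m pendant '[{"x":0,"y":-0.01,"z":0,"yaw":0},{"x":0,"y":-0.015,"z":0,"yaw":0},{"x":0,"y":-0.02,"z":0,"yaw":0},{"x":0,"y":-0.02,"z":0,"yaw":0},{"x":0,"y":-0.015,"z":0,"yaw":0},{"x":0,"y":-0.005,"z":0,"yaw":0},{"x":0,"y":0,"z":0,"yaw":0},{"x":0,"y":0,"z":0,"yaw":0}]' 100
python3 - <<'E'
from h import *
s,R=pose();print("jaw deg",np.degrees(np.arctan2(R[1,0],R[0,0])),s["ft_torque"],s["width"]*85, s["ee_pos"],s["q"][5])
f=ctrl.grab_frame("wrist");save(f["image"],"w6.png",260,130,130,110,6)
E
```

```text
time: 10.65
ee_pos: [513.3, -235.9, 108.3]
eef_rot: [-0.339, -2.052, 2.043]
force: [-1.1, 0.5, -1.9]
width: 0.231
time: 11.32
ee_pos: [513.6, -236.0, 109.4]
eef_rot: [-0.34, -2.053, 2.044]
force: [0.6, -0.7, 0.1]
width: 0.999
time: 11.98
ee_pos: [512.5, -236.5, 201.4]
eef_rot: [-0.34, -2.052, 2.045]
force: [-0.3, 0.1, -0.7]
width: 0.998
jaw deg 161.43209162751944 [ 0.00616978  0.05230839 -0.05829878] 84.85209805092185 [ 512.45904967 -236.51963815  201.44033249] -0.2451320804773332
```

View pics/w6.png

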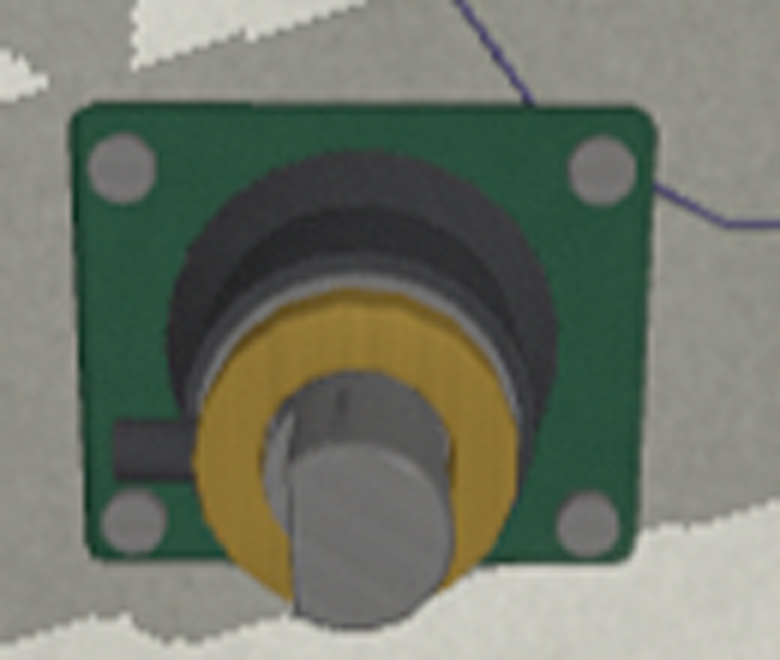

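The flat's edge is vertical and faces left, and the screw also points straight left (row 452), so the stem is aligned. Next I'll turn 90° so the jaws close across the screw direction, and lower onto the collar.

```bash
python3 -m pendant '[{"x":0,"y":0,"z":0,"yaw":0.1},{"x":0,"y":0,"z":0,"yaw":0.1},{"x":0,"y":0,"z":0,"yaw":0.1},{"x":0,"y":0,"z":0,"yaw":0.1},{"x":0,"y":0,"z":0,"yaw":0.1},{"x":0,"y":0,"z":0,"yaw":0.1},{"x":0,"y":0,"z":0,"yaw":0.1},{"x":0,"y":0,"z":0,"yaw":0.1}]'
python3 -m pendant '[{"x":0,"y":0,"z":0,"yaw":0.1},{"x":0,"y":0,"z":0,"yaw":0.1},{"x":0,"y":0,"z":0,"yaw":0.1},{"x":0,"y":0,"z":0,"yaw":0.1},{"x":0,"y":0,"z":0,"yaw":0.1},{"x":0,"y":0,"z":0,"yaw":0.1},{"x":0,"y":0,"z":0,"yaw":0.1},{"x":0,"y":0,"z":0,"yaw":0.05}]'
python3 - <<'E'
from h import *
s,R=pose();print("jaw deg",np.degrees(np.arctan2(R[1,0],R[0,0])),s["q"])
d=np.array([514.9,-236.9,140])-s["ee_pos"];print("delta tool",R.T@d,d)
E
```

```text
time: 12.7
ee_pos: [508.9, -235.1, 190.2]
eef_rot: [-0.973, -1.503, 1.502]
force: [-0.0, 1.2, 0.1]
width: 0.998
time: 13.37
ee_pos: [504.7, -233.5, 177.9]
eef_rot: [-1.339, -0.908, 0.935]
force: [-0.6, 0.1, -0.8]
width: 0.997
jaw deg 68.21590247539521 [-0.07874493 -0.04818645 -0.09702068 -0.00973054 -1.55044984 -1.87190653]
delta tool [  0.6349729   37.52770682 -11.84998063] [ 10.19771632  -3.35772083 -37.86669121]
```

```bash
python3 -m pendant '[{"x":0.0005,"y":0.008,"z":-0.004,"yaw":-0.03},{"x":0,"y":0.008,"z":-0.004,"yaw":-0.02},{"x":0,"y":0.008,"z":-0.003,"yaw":0},{"x":0,"y":0.007,"z":-0.001,"yaw":0},{"x":0,"y":0,"z":0,"yaw":0},{"x":0,"y":0,"z":0,"yaw":0},{"x":0,"y":0,"z":0,"yaw":0},{"x":0,"y":0,"z":0,"yaw":0}]'
python3 - <<'E'
from h import *
s,R=pose();print("jaw deg",np.degrees(np.arctan2(R[1,0],R[0,0])),R[:,1])
d=np.array([514.9,-236.9,86])-s["ee_pos"];print("delta tool",R.T@d,d)
E
```

```text
time: 14.03
ee_pos: [513.2, -236.4, 138.0]
eef_rot: [-1.314, -0.938, 0.975]
force: [0.8, -0.6, 0.1]
width: 0.999
jaw deg 70.98607912645316 [-0.0373526   0.01405956 -0.99920324]
delta tool [ 4.11034001e-02  5.18709275e+01 -3.79150168e+00] [  1.65771436  -0.46597607 -51.98081519]
```

```bash
python3 -m pendant '[{"x":0,"y":0.01,"z":-0.001,"yaw":-0.01},{"x":0,"y":0.01,"z":-0.001,"yaw":0},{"x":0,"y":0.01,"z":-0.001,"yaw":0},{"x":0,"y":0.01,"z":-0.001,"yaw":0},{"x":0,"y":0.006,"z":0,"yaw":0},{"x":0,"y":0.004,"z":0,"yaw":0},{"x":0,"y":0,"z":0,"yaw":0},{"x":0,"y":0,"z":0,"yaw":0}]'
python3 - <<'E'
from h import *
s,R=pose();print("jaw deg",np.degrees(np.arctan2(R[1,0],R[0,0])),R[:,1])
d=np.array([514.9,-236.9,84])-s["ee_pos"];print("delta tool",R.T@d,d,s["force"])
f=ctrl.grab_frame("wrist");save(f["image"],"w7.png")
E
```

```text
time: 14.7
ee_pos: [515.0, -237.0, 82.2]
eef_rot: [-1.31, -0.947, 0.983]
force: [0.1, -0.4, -0.4]
width: 0.998
jaw deg 71.60573826261167 [-0.03742616  0.01427576 -0.99919742]
delta tool [ 0.05620448 -1.79942177  0.16891089] [-0.07507516  0.08089133  1.80483486] [ 0.10289375 -0.42621021 -0.38491354]
```

View pics/w7.png

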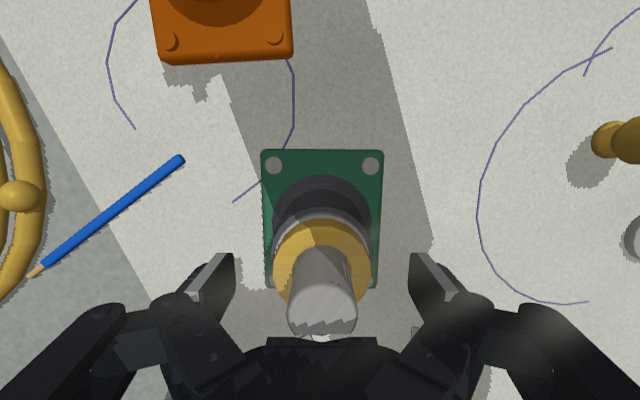

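The collar (322,265) is centred between the pads (235 and 412). Closing on it.

```bash
python3 -m pendant '[{"x":0,"y":-0.001,"z":0,"yaw":0},{"x":0,"y":0,"z":0,"yaw":0},{"x":0,"y":0,"z":0,"yaw":0},{"x":0,"y":0,"z":0,"yaw":0},{"x":0,"y":0,"z":0,"yaw":0},{"x":0,"y":0,"z":0,"yaw":0},{"x":0,"y":0,"z":0,"yaw":0},{"x":0,"y":0,"z":0,"yaw":0}]' 0
python3 - <<'E'
from h import *
s,R=pose();print("jaw deg",np.degrees(np.arctan2(R[1,0],R[0,0])),s["width"]*85,s["force"],s["ft_torque"],s["ee_pos"])
f=ctrl.grab_frame("wrist");save(f["image"],"w8.png")
E
```

```text
time: 15.42
ee_pos: [515.8, -237.2, 85.6]
eef_rot: [-1.312, -0.949, 0.981]
force: [0.6, 0.8, -0.2]
width: 0.528
jaw deg 71.60907300770421 44.85662935585689 [ 0.60364978  0.79985585 -0.19380201] [0.00112838 0.05786349 0.02593022] [ 515.80002886 -237.21375443   85.62411204]
```

View pics/w8.png

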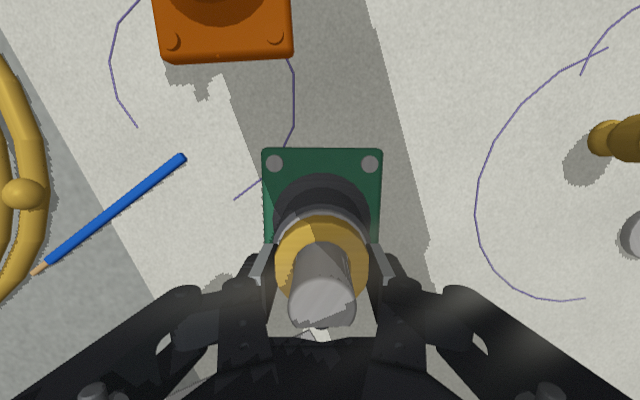

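Both pads are on the collar (opening 0.53, about 45–48 mm). Raising it slowly.

```bash
python3 -m pendant '[{"x":0,"y":-0.002,"z":0.0001,"yaw":0},{"x":0,"y":-0.003,"z":0.0001,"yaw":0},{"x":0,"y":-0.003,"z":0.0001,"yaw":0},{"x":0,"y":-0.003,"z":0.0001,"yaw":0},{"x":0,"y":-0.003,"z":0.0001,"yaw":0},{"x":0,"y":-0.003,"z":0.0001,"yaw":0},{"x":0,"y":-0.002,"z":0.0001,"yaw":0},{"x":0,"y":0,"z":0,"yaw":0}]' 0
python3 - <<'E'
from h import *
s,R=pose();print("jaw deg",np.degrees(np.arctan2(R[1,0],R[0,0])),s["width"]*85,s["force"],s["ft_torque"],s["ee_pos"])
f=ctrl.grab_frame("wrist");save(f["image"],"w9.png")
f=ctrl.grab_frame("scene");save(f["image"],"s9.png",185,185,60,60,10)
for h in(0,14,28): print(h,proj(f,[514.9+36*.948,-236.9-36*.317,93+h]))
E
```

```text
time: 16.13
ee_pos: [515.8, -237.2, 105.6]
eef_rot: [-1.311, -0.948, 0.981]
force: [-0.6, -0.8, -2.2]
width: 0.53
jaw deg 71.59738360589783 45.08163247785052 [-0.55632643 -0.77948995 -2.23912656] [-0.22987502 -0.11333433  0.03120612] [ 515.76287349 -237.1942244   105.55224115]
0 [216.98397984 224.27493635]
14 [216.01952581 220.35970099]
28 [215.03733847 216.37247666]
```

View pics/w9.png

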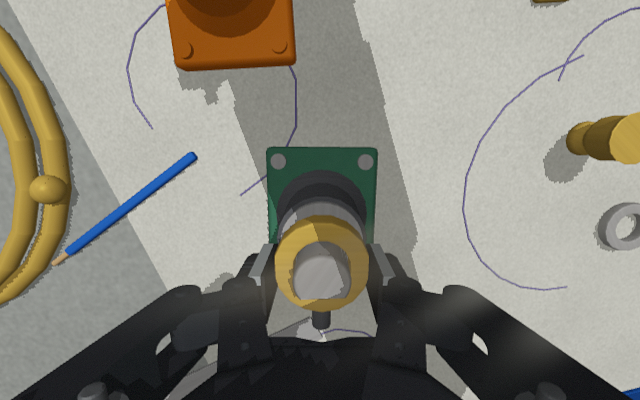

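View pics/s9.png

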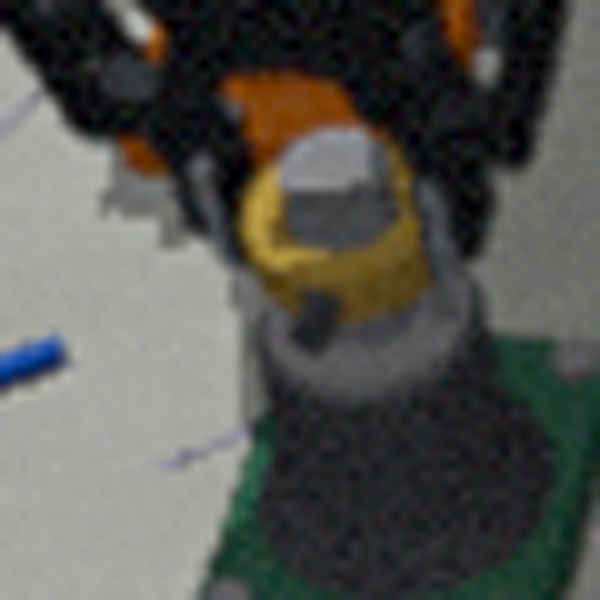

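Collar lifted about 20 mm by the tool's travel, with no slip in the grip (ring columns 275–368 before and after). The wrist shows a load of about 2.2 N, matching the collar's weight. I'll check the height geometrically.

```bash
python3 - <<'E'
from h import *
f=ctrl.grab_frame("wrist");im=f["image"]
m=mask(im,"brass");m[:,:255]=0;m[:,390:]=0;m[:190]=0;m[330:]=0
cs,_=cv2.findContours(m,0,2);c=max(cs,key=cv2.contourArea);print("brass bbox",cv2.boundingRect(c))
p=c[:,0,:];print("far row",p[:,1].min(),p[p[:,1].argmin()],"near",p[:,1].max(),p[p[:,1].argmax()])
ax=np.array([514.9,-236.9])
for h in(14,18,20,22,24,28):
    r=[proj(f,[ax[0]+24*np.cos(a),ax[1]+24*np.sin(a),101+h]) for a in np.linspace(0,6.28,73)]
    r=np.array(r);print(h,"top ring cols",r[:,0].min().round(1),r[:,0].max().round(1),"rows",r[:,1].min().round(1),r[:,1].max().round(1))
a=np.radians(-18.5)
save(im,"w10.png",250,190,140,150,5)
E
```

```text
brass bbox (274, 215, 95, 97)
far row 215 [312 215] near 311 [316 311]
14 top ring cols 274.2 369.5 rows 217.5 306.0
18 top ring cols 272.9 370.9 rows 219.8 310.4
20 top ring cols 272.2 371.6 rows 220.9 312.7
22 top ring cols 271.6 372.3 rows 222.2 315.1
24 top ring cols 270.8 373.0 rows 223.4 317.5
28 top ring cols 269.4 374.6 rows 226.0 322.6
```

View pics/w10.png

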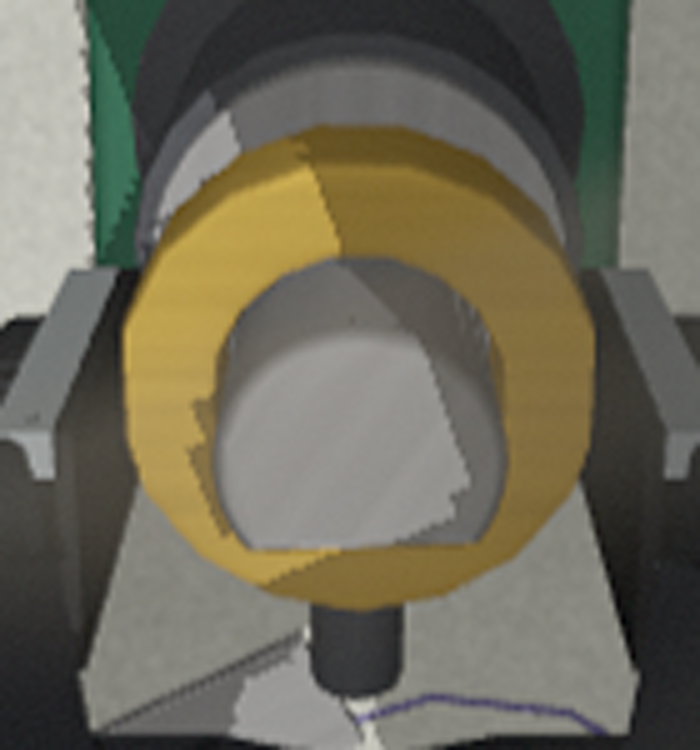

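```bash
python3 - <<'E'
from h import *
f=ctrl.grab_frame("wrist");s,R=pose()
Rc=f["R"]@R; tc=f["R"]@s["ee_pos"]+f["t"]   # tool->cam
ax=np.array([514.9,-236.9])
for n,p,rv in(("w7",[515,-237,82.2],[-1.31,-.947,.983]),("w8",[515.8,-237.2,85.6],[-1.312,-.949,.981]),("w9",[515.8,-237.2,105.6],[-1.311,-.948,.981])):
    im=cv2.imread(f"pics/{n}.png")[:,:,::-1]
    m=mask(np.ascontiguousarray(im),"brass");m[:,:255]=0;m[:,390:]=0;m[:190]=0;m[330:]=0
    cs,_=cv2.findContours(m,0,2);c=max(cs,key=cv2.contourArea);b=cv2.boundingRect(c)
    Rw=Ro.from_rotvec(rv).as_matrix();g=dict(K=f["K"],R=Rc@Rw.T,t=tc-Rc@Rw.T@np.array(p))
    out=[]
    for h in range(-8,32,2):
        r=np.array([proj(g,[ax[0]+24*np.cos(a),ax[1]+24*np.sin(a),z]) for a in np.linspace(0,6.28,73) for z in(85+h,101+h)])
        out.append((h,np.ptp(r[:,0]),r[:,1].min(),r[:,1].max()))
    out=np.array(out)
    print(n,b,"h from width",np.interp(b[2],out[:,1],out[:,0]),"far row",np.interp(b[1],out[:,2],out[:,0]),"near row",np.interp(b[1]+b[3],out[:,3],out[:,0]))
E
```

```text
w7 (272, 218, 99, 86) h from width -3.2644814630821446 far row 5.133454661389175 near row -8.0
w8 (274, 215, 95, 83) h from width -6.135793582673933 far row 5.7656347808626816 near row -8.0
w9 (274, 215, 95, 97) h from width 13.864957647136071 far row 25.824039164165654 near row 19.841912091927796
```

Referenced to the picture taken before gripping (h=0), the heights come out at 17–21 mm, in line with the tool's 20.0 mm. Raising 8 mm more.

```bash
python3 -m pendant '[{"x":0,"y":-0.002,"z":0.0001,"yaw":0},{"x":0,"y":-0.002,"z":0.0001,"yaw":0},{"x":0,"y":-0.002,"z":0.0001,"yaw":0},{"x":0,"y":-0.0015,"z":0,"yaw":0},{"x":0,"y":0,"z":0,"yaw":0},{"x":0,"y":0,"z":0,"yaw":0},{"x":0,"y":0,"z":0,"yaw":0},{"x":0,"y":0,"z":0,"yaw":0}]' 0
python3 - <<'E'
from h import *
f=ctrl.grab_frame("wrist");s,R=pose();print(s["ee_pos"],s["width"],s["force"])
save(f["image"],"w11.png",240,180,160,150,5)
g=ctrl.grab_frame("top");save(g["image"],"t11.png")
E
```

```text
time: 17.0
ee_pos: [515.8, -237.2, 112.9]
eef_rot: [-1.311, -0.948, 0.982]
force: [0.4, -0.5, -1.8]
width: 0.527
[ 515.7579337  -237.19067951  112.8325695 ] 0.5339630717332937 [ 0.8074166  -0.06971181 -2.05585463]
```

View pics/w11.png

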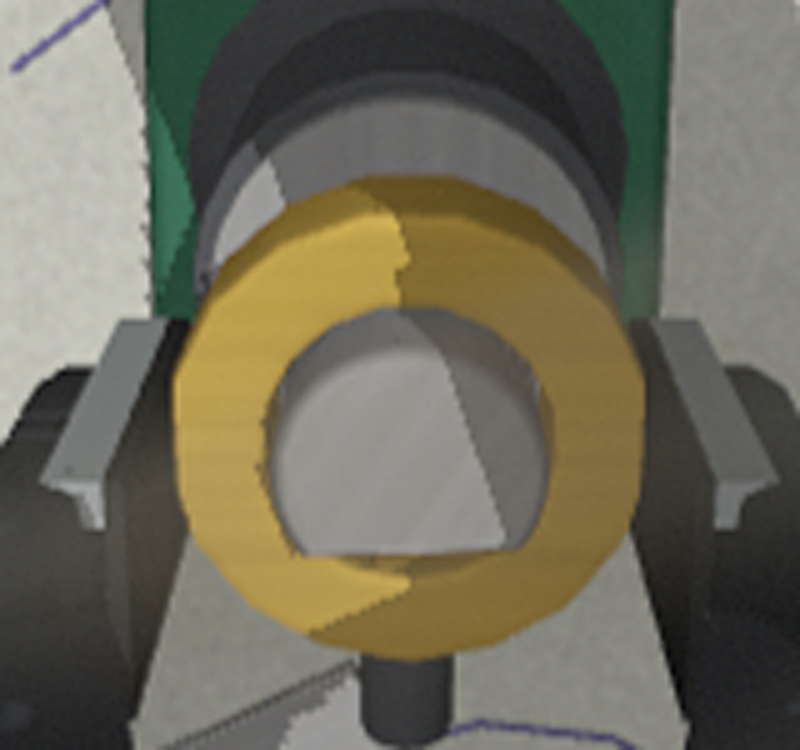

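View pics/t11.png

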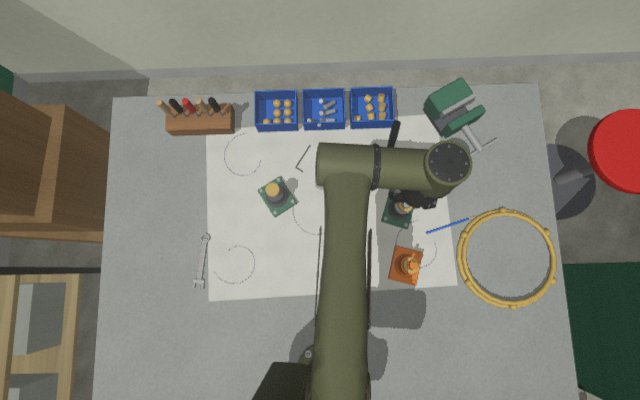

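The flat's edge is level (crop row 553) and faces the screw (405,700). Stem-to-collar depth gives a height of about 26 mm and the tool travel 27.3 mm, so I'll raise one more millimetre and hold.

```bash
python3 -m pendant '[{"x":0,"y":-0.001,"z":0,"yaw":0},{"x":0,"y":0,"z":0,"yaw":0},{"x":0,"y":0,"z":0,"yaw":0},{"x":0,"y":0,"z":0,"yaw":0},{"x":0,"y":0,"z":0,"yaw":0},{"x":0,"y":0,"z":0,"yaw":0},{"x":0,"y":0,"z":0,"yaw":0},{"x":0,"y":0,"z":0,"yaw":0}]' 0
python3 -m pendant '[{"x":0,"y":0,"z":0,"yaw":0},{"x":0,"y":0,"z":0,"yaw":0},{"x":0,"y":0,"z":0,"yaw":0},{"x":0,"y":0,"z":0,"yaw":0},{"x":0,"y":0,"z":0,"yaw":0},{"x":0,"y":0,"z":0,"yaw":0},{"x":0,"y":0,"z":0,"yaw":0},{"x":0,"y":0,"z":0,"yaw":0}]' 0
python3 - <<'E'
from h import *
f=ctrl.grab_frame("wrist");s,R=pose();print(s["ee_pos"],s["width"],s["force"],abs(s["joint_vel"]).max())
m=mask(f["image"],"brass");m[:,:255]=0;m[:,390:]=0;m[:190]=0;m[330:]=0
c=max(cv2.findContours(m,0,2)[0],key=cv2.contourArea);print(cv2.boundingRect(c))
save(f["image"],"w12.png",240,180,160,150,4)
E
```

```text
time: 17.77
ee_pos: [515.7, -237.2, 113.8]
eef_rot: [-1.311, -0.948, 0.982]
force: [-0.5, -0.7, -2.1]
width: 0.532
time: 18.43
ee_pos: [515.7, -237.2, 113.8]
eef_rot: [-1.311, -0.948, 0.982]
force: [0.0, -1.4, -1.8]
width: 0.529
[ 515.74488382 -237.19522529  113.78992862] 0.5295874460662254 [ 0.81983482 -0.95468643 -1.14117367] 0.001272061119915709
(274, 215, 95, 97)
```

View pics/w12.png

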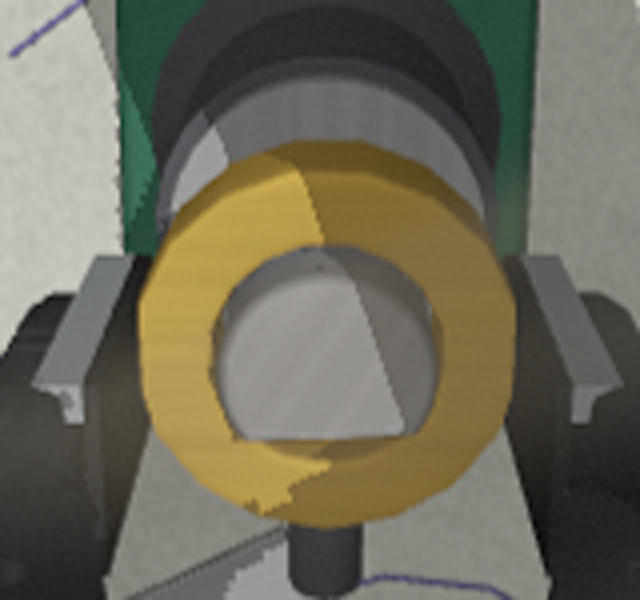

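The collar's image in the grip is unchanged (box 274,215,95,97), so there is no slip. The flat still faces the screw and the arm is still. Handing in.

```bash
python3 - <<'E'
from workcell import ctrl
print(ctrl.close_job())
E
```

```text
the job is handed in; nothing more can be done
None
```

I turned the stem so its flat faces the set screw, then raised the collar about 28 mm. I handed the job in at about 18.5 s with the collar held still in the fingers. No verdict was reported.

- **Stem:** I pinched it across the flat. The opening read about 20 mm, which matches the flat (21 mm) rather than the round (26 mm). I turned it about −169° in one grip to a jaw direction of 161.2°, against the wanted 161.5°, and held it there for over 0.7 s. After I let go, the wrist view showed the flat and the screw facing the same way. They still did in the last picture.
- **Collar:** I gripped it across the screw direction and raised it 28.2 mm by the tool's travel. Its outline in the grip stayed the same during the lift, so it had not slipped. The load on the wrist was about 2 N, close to the collar's weight, and the joints were at rest.
- **Checks that disagreed:**
  - My image-based heights scattered by a few millimetres and mostly read 1–3 mm below the tool's figure. That still fits within the 6 mm tolerance.
  - The scene camera's rough reading was about 15 mm when the tool's travel said 20 mm. I set it aside because one pixel there is about 3.5 mm.
- **Other things on the bench:** in the last top view, the things not hidden by the arm looked unmoved. The cup and ring were hidden there, but the wrist view during the lift showed them on the bench. I did not measure any of them again.

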